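# Draw the used filter cassette and hold it to the viewing panel

## Task

Lift the air cleaner's cover flap, which has a bar handle in front, until it stands wide open by itself, then draw the filter cassette with the orange tab up out of its slot and hold it upright in front of the middle of the lit viewing panel, flat side parallel to the panel and about 6 cm away from it, for a check against the light. Leave the flap open, the blue-tabbed cassette seated and the bottle, check weight and marker where they are. The job ends with the cassette held still there in the gripper, touching nothing else: do not put it down or let go.

Things in the scene. Friction and masses are not known exactly. Their poses are not given: they have to be found in the camera images.
- air_cleaner: Fixed white air cleaner, 110 (x) x 176 (y) x 88 mm high, flat deck on top. Origin: centre of its underside; z up, its front (intake louvres, flap handle) looks to its own -x, roughly to the robot. In the deck are two upright slots 12 (x) x 64 (y) mm, side by side at x -5 mm, y +42 and -42 mm, with floor at z 18 mm; each holds a filter cassette. The orange cassette may be in either.
- cover_flap (a joint): Opening angle of the grey cover flap in rad, 0 shut (it may start slightly ajar), 1.75 fully open. A hood 112 x 176 mm and 45 mm deep that covers the deck and both tabs, hinged along the far (+x) edge of the deck, so that its front rises and swings back. Its hinge has friction, so it stays at whatever angle it is left; a lift of about 1 to 2 N at the handle moves it.
- cover_flap_hinge (a point): A point on the flap's hinge line, at the air cleaner's x +56, y 0, z 90 mm; the hinge line runs along the air cleaner's y axis. Turns with the flap.
- flap_handle (a point): Middle of the flap's handle: a black round bar 10 mm thick and 90 mm long along the air cleaner's y axis (80 mm of it free between its posts), on the front of the flap. Its centre line stands 45 mm out from the flap's front face; with the flap shut it lies 157 mm before and 25 mm above the hinge line, 115 mm above the desk. The frame turns with the flap.
- cassette_orange: The cassette to draw: black frame 9 (x) x 60 (y) x 62 mm high, white pleated filter in both flat faces (+x and -x), flat orange tab 10 x 26 x 34 mm on top, in the middle; 96 mm high in all, 60 g. Origin: centre of its underside, z up. Stands loosely in its slot, its x along the air cleaner's x; the tab stands 26 mm above the deck. It is free once raised 70 mm.
- cassette_orange_tab (a point): Point in the orange tab where it can be gripped, on its middle, 82 mm above the cassette's underside and 14 mm below the tab's top; 12 mm above the deck when seated. Grip it across its 10 mm thickness (along the cassette's x) from above.
- cassette_orange_centre (a point): Centre of the orange cassette's frame and filter, 31 mm above its underside.
- cassette_blue: The other cassette, the same in all but a blue tab. It stays seated in its slot. Origin: centre of its underside.
- light_panel: Fixed upright viewing panel: white slab 18 (x) x 150 (y) mm, top at 148 mm, on a grey foot 10 mm high that reaches 23 mm before and 47 mm behind the slab's middle. Its lit window, 120 x 100 mm, looks to its own -x, roughly to the robot. Origin: centre of the slab at desk height.
- panel_window (a point): Centre of the lit window on the panel's front face, 85 mm above the desk; axes as the panel's: -x points away from the window towards the viewer, y along it, z up.
- stain_bottle: Bystander: loose reagent bottle with black cap, 46 mm across, 85 mm high, beside the air cleaner. Origin: centre of its underside.
- cal_weight: Bystander: loose brass-coloured check weight with knob, 30 mm across, 48 mm high, near the desk's front edge. Origin: centre of its underside.
- marker: Bystander: loose black and white marker pen lying flat in front of the air cleaner, 135 mm long (its y), 17 mm thick. Origin: centre of its underside.
Not all that is in view belongs to the job. Leave any black or purple look-alike of the light_panel alone.

How it is judged:
On the way, in this order (a step that is already met when the one before it is completed fails the run):
1. the flap stands wide open (over 1.2 rad) by itself, with the fingers off it (value of joint cover_flap above 1.2 rad and velocity of joint cover_flap below 0.1 rad/s and contact force between the fingers and air_cleaner below 0.1 N and z of cassette_orange in the frame of air_cleaner below 0.03 m), for 0.2 s.
2. the orange cassette is drawn clear above the deck in the fingers (z of cassette_orange in the frame of air_cleaner above 0.09 m and contact force between the fingers and cassette_orange above 1 N), for 0.1 s.
At the end, for the whole second after the job is handed in: Held still in the fingers, the orange cassette is upright and parallel to the panel (0.2 rad), filter centre 30-95 mm before the window and within 30 mm of its centre sideways and in height, touching neither panel nor air cleaner; flap open over 1.2 rad, blue cassette seated within 7 mm (x of cassette_orange_centre in the frame of panel_window between -0.095 and -0.03 m and y of cassette_orange_centre in the frame of panel_window between -0.03 and 0.03 m and z of cassette_orange_centre in the frame of panel_window between -0.03 and 0.03 m and angle between the x axis of cassette_orange and the x axis of light_panel, either way round below 0.2 rad and angle between each of cassette_orange, cassette_blue's own z axis and vertical below 0.2 rad and height (world z) of cassette_orange above 0.02 m and contact force between the fingers and cassette_orange above 1 N and contact force between cassette_orange and light_panel below 0.1 N and contact force between cassette_orange and air_cleaner below 0.1 N and linear speed of cassette_orange below 0.02 m/s and angular speed of cassette_orange below 0.2 rad/s and value of joint cover_flap above 1.2 rad and z of cassette_blue in the frame of air_cleaner below 0.025 m); the arm keeps its last pose, push and grip.
It fails at once if the blue-tabbed cassette is pulled up more than 20 mm (z of cassette_blue in the frame of air_cleaner above 0.038 m).
It fails at once if the bottle, check weight or marker is pushed over 20 mm (distance of any of stain_bottle, cal_weight, marker from where it was at the start of the episode above 0.02 m).
It fails at once if the bottle or check weight is knocked over (angle between any of stain_bottle, cal_weight's own z axis and vertical above 0.4 rad).
It also fails if it takes over 59 s, if anything falls off the work surface, if the arm or the gripper's body presses on something with over 40 N, if the wrist force passes 120 N, or if a joint passes its speed limit or range.

## Robot

A 6-joint arm with a two-finger parallel gripper is mounted at the origin on a cart in front of the work surface, level with it; the furniture and walls round the work are solid. World frame = base frame: x ahead of the robot, y to its left, z up, the work surface at z = 0. Lengths are in m, angles in rad, forces in N, time in s.
With the tool pointing down it reaches from about 0.35 to 0.925 m from the base axis. Payload 6.4 kg.
Tool frame: the origin (TCP) lies midway between the tips of the shut fingers; the grasp point (between the pads) lies 19 mm behind it; z points along the fingers, x is the direction in which the jaws open and shut, and the axes are right-handed (so a half turn about z gives the same grasp; the last joint's range is limited). The gripper opens to 94 mm and grips with 3 to 60 N. Pads are 16 mm wide; open, the fingers measure 119 mm over their backs; the gripper's body (75 mm by 177 mm) begins 78 mm behind the grasp point.
Start: joints at [0.996, 0.245, 1.558, -0, 1.339, -0.174], TCP at [0.254, 0.598, 0.205] pointing down, gripper open.
Joint ranges: [-3.13, 3.13], [-1.02, 2.26], [0.13, 2.54], [-0.95, 4.09], [0.21, 2.88], [-2.74, 2.74]. Speed limits (rad/s): [2.57, 2.57, 3.14, 3.14, 3.14, 3.14].

## Interface

Orientations are given as a unit quaternion [x, y, z, w].
In Python, from rig import env, eyes, job gives the robot as it stands.
- The arm moves only by the tool send_rows, never from a script. Its argument "commands" is text: rows parted by semicolons, each of 5 numbers parted by spaces: the shift along the world's x, y, z each as a share of 0.25 m, from -1 to 1, then the turn about the world's z as a share of 45 degrees, from -1 to 1, then the gripper's target within -1 to 1 (fully open at 1, half-way at 0, shut at -1). In form: dx dy dz roll claw; .... A call has 1 to 5 rows; each row is the pose to reach, as a shift and turn from the pose commanded when the call began; what a row does not reach only later rows make up. A row lasts 1/12 s, in which the tool goes at most 41.7 mm and 7.16 degrees, less where a joint would pass 70% of its speed; a pose out of reach is approached as far as the arm can. A call with a number of a shift or a turn outside -1 to 1 is refused whole. A call with a gripper value outside its range is refused whole. The fingers move at their own pace and stop on an object; the grip force is fixed at half the most. Time passes only in rows, so rows that repeat a pose let the fingers close. It gives the time, the measured TCP pose, the force and the opening at its end, in the units of the state.
- env.observe(): the state, without advancing time (a new reading comes with each control period).
- eyes.camera(name): name is "side" or "top"; returns a dict with "pixels" (400x640x3 uint8, red, green, blue), "z_map" (400x640 float32, m along the optical axis (not along the pixel's ray), 0 where there is no reading), "fx", "fy", "cx", "cy" (pixels), "view" (4x4, takes a point from world to camera coordinates). Camera axes: x right, y down, z forward; pixel columns grow to the right and rows downward; lengths in m; the calibration is good to about 2 mm. A picture is of the moment at which its call begins.
- job.close_job(): hands the job in, once; it reports no verdict.
The state is a dict: "t": time; "joints": joint angles; "joint_velocities": joint speeds; "joint_torque": joint torques, N m; "tcp_pos": TCP position; "orientation": TCP orientation; "contact_force": force on the tool from outside, world axes, zero at the start; "ft_torque": the same for the moment, N m; "opening": opening from 0.0 (shut) to 1.0 (fully open).
Only numpy, scipy, OpenCV 4.12 (cv2) and the standard library are available. Lean on these libraries where they do the work, as an engineer would, in place of code of your own. Each camera call takes 0.05 s, during which the arm holds its last target.

## Working session

There is one attempt and no reset: what is moved stays moved. The work goes in short steps, Python scripts to look and compute and a tool call to move; the robot and the scene stay as the last step left them, time stands still between calls to the robot, and variables do not carry over. Pictures are saved under pics/ and viewed, and the job is handed in when it is done.

Besides the shell and the picture viewer there is one more tool, called after "Request:" in YAML: its name, and indented under it one key for each argument. send_rows: Moves the arm, as the interface text tells. Shift numbers are shares of 0.25 m and turn numbers shares of 45 degrees, none past 1 either way. Its arguments: {"type":"object","properties":{"commands":{"type":"string"}},"required":["commands"]}

```bash
mkdir -p pics; ls; cat > h.py <<'E'
import numpy as np, cv2
from rig import env, eyes, job
def snap(n,f):
    c=eyes.camera(n); cv2.imwrite('pics/'+f+'.png',c['pixels'][:,:,::-1]); np.savez('pics/'+f+'.npz',**c); return c
def pts(c):
    z=c['z_map']; v,u=np.mgrid[0:z.shape[0],0:z.shape[1]]
    P=np.stack([(u-c['cx'])*z/c['fx'],(v-c['cy'])*z/c['fy'],z,np.ones_like(z)],-1)
    W=P@np.linalg.inv(c['view']).T
    W[z==0]=np.nan
    return W[...,:3]
E
python3 - <<'E'
from h import *
for n in('top','side'):
    c=snap(n,n+'0'); print(n,c['fx'],np.linalg.inv(c['view']).round(3))
print(env.observe())
E
```

```text
pics
top 439.40497769957534 [[-0.513 -0.833  0.207  0.271]
 [-0.858  0.498 -0.121  0.086]
 [-0.002 -0.24  -0.971  1.261]
 [ 0.     0.     0.     1.   ]]
side 512.4891459954281 [[-0.494 -0.519  0.698 -0.658]
 [-0.869  0.297 -0.395  0.592]
 [-0.003 -0.802 -0.598  1.105]
 [ 0.     0.     0.     1.   ]]
{'t': 0.1, 'joints': array([ 9.95894973e-01,  2.45723278e-01,  1.55886503e+00, -2.69267622e-06,
        1.33869560e+00, -1.74077422e-01]), 'joint_velocities': array([ 0.00191589, -0.00215915, -0.00322622, -0.00049312,  0.00082619,
        0.00087336]), 'joint_torque': array([-7.07375875e-05, -4.16918778e+01, -3.15522373e+01,  6.86814892e-02,
        3.09930020e-02, -3.53019357e-05]), 'tcp_pos': array([0.25330455, 0.59803749, 0.20448351]), 'orientation': array([ 8.33719238e-01,  5.52187937e-01, -7.74713712e-04,  3.38981042e-04]), 'contact_force': array([0.19418943, 0.24693569, 0.67096937]), 'ft_torque': array([ 0.0003988 ,  0.00173318, -0.0252608 ]), 'opening': 0.9996399330450835}
```

View pics/top0.png

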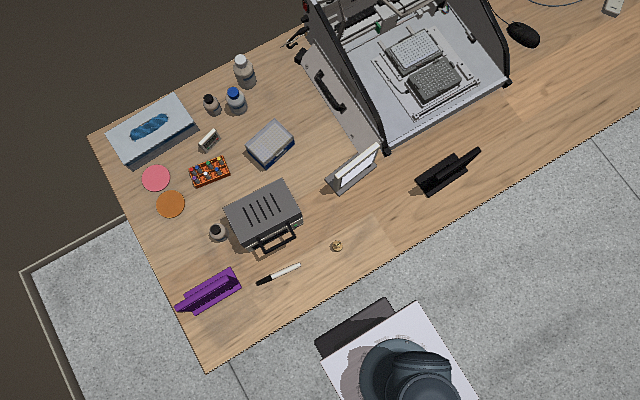

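View pics/side0.png

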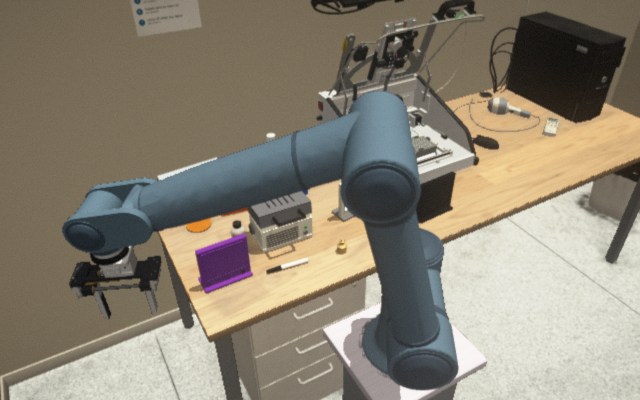

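The top view shows the air cleaner with its grey flap and bar handle at (265,215). The lit white panel is at (355,170), and the black and purple look-alikes are at (447,172) and (210,290). The marker is at (278,274), the weight at (337,246) and the bottle at (217,232). The side view shows the arm. Next I'll measure.

```bash
python3 - <<'E'
from h import *
d=np.load('pics/top0.npz'); c={k:d[k] for k in d}; W=pts(c)
im=c['pixels'][120:320,160:400][:,:,::-1]; cv2.imwrite('pics/crop0.png',cv2.resize(im,None,fx=3.3,fy=3))
p=c['view']@np.array([.254,.598,.205,1]);print('tcp px',p[:2]/p[2]*c['fx']+[c['cx'],c['cy']])
for n,(u,v) in dict(flapmid=(262,212),lidc1=(228,212),lidc2=(282,183),lidc3=(300,212),lidc4=(246,240),handle=(278,243),h1=(260,248),h2=(294,235),ptop1=(330,180),ptop2=(378,150),pface=(357,175),weight=(337,244),bottle=(217,229),m1=(260,281),m2=(299,266),purple=(210,285),blk=(447,170)).items(): print(n,W[v,u].round(3))
E
```

```text
tcp px [122.48523463 438.21840195]
flapmid [0.554 0.091 0.147]
lidc1 [0.601 0.167 0.139]
lidc2 [0.598 0.007 0.136]
lidc3 [0.503 0.007 0.149]
lidc4 [0.509 0.161 0.155]
handle [0.464 0.096 0.134]
h1 [0.5   0.148 0.006]
h2 [0.461 0.05  0.137]
ptop1 [ 0.57  -0.128  0.011]
ptop2 [ 0.578 -0.305 -0.   ]
pface [ 0.542 -0.205  0.009]
weight [ 0.393 -0.043  0.05 ]
bottle [0.591 0.219 0.086]
m1 [0.418 0.192 0.015]
m2 [0.398 0.078 0.016]
purple [0.457 0.292 0.151]
blk [ 0.401 -0.384  0.151]
```

View pics/crop0.png

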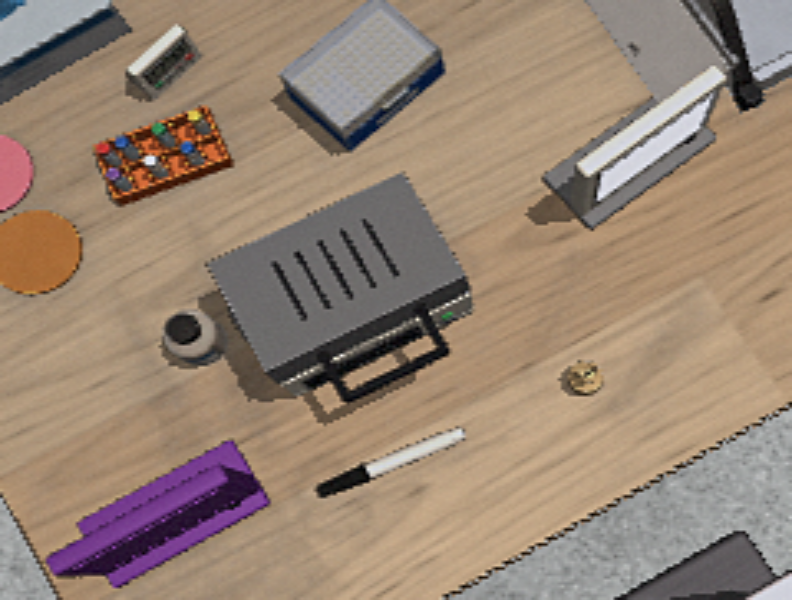

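```bash
python3 - <<'E'
from h import *
d=np.load('pics/top0.npz'); c={k:d[k] for k in d}; W=pts(c)
def reg(u0,u1,v0,v1,z0,z1):
    A=W[v0:v1,u0:u1].reshape(-1,3); return A[(A[:,2]>z0)&(A[:,2]<z1)]
def rect(A):
    r=cv2.minAreaRect(A[:,:2].astype(np.float32)*1000); print(r, cv2.boxPoints(r).round(0).tolist())
lid=reg(220,306,175,252,.128,.17)
# plane fit, iter
X=lid
for i in range(6):
    k=np.linalg.lstsq(np.c_[X[:,:2],np.ones(len(X))],X[:,2],rcond=None)[0]
    r=abs(lid@np.r_[k[:2],-1]+k[2]); X=lid[r<.004]
print('lid plane',k,len(X),'tilt',np.hypot(*k[:2]),'dir',np.degrees(np.arctan2(k[1],k[0])));rect(X)
# handle: dark px
im=c['pixels'].astype(int).sum(2)
m=(im<110); v,u=np.nonzero(m[225:260,255:305]); H=W[v+225,u+255]; H=H[(H[:,2]>.11)&(H[:,0]<.485)]; 
print('handle',len(H),H.min(0),H.max(0)); rect(H); 
a=np.polyfit(H[:,1],H[:,0],1);print(a)
P=reg(318,390,140,200,.135,.16); print('panel top',len(P),np.median(P[:,2]));rect(P)
F=reg(318,390,140,200,.03,.125); print('face',len(F));
k=np.linalg.lstsq(np.c_[F[:,1],F[:,2]*0+1],F[:,0],rcond=None)[0];print(k, abs(F[:,0]-F[:,1]*k[0]-k[1]).max());rect(F)
rect(reg(205,230,220,245,.075,.1)); rect(reg(330,345,236,252,.02,.06)); rect(reg(254,304,260,288,.008,.03))
E
```

```text
lid plane [-0.11473589  0.00585447  0.20718197] 2608 tilt 0.11488516165378522 dir 177.07898015454097
((562.1172485351562, 89.75475311279297), (176.08946228027344, 113.15973663330078), 87.6867904663086) [[502.0, 4.0], [615.0, -1.0], [622.0, 175.0], [509.0, 180.0]]
handle 150 [0.45393743 0.04716755 0.13169499] [0.48445275 0.13889833 0.1436422 ]
((469.25390625, 93.03465270996094), (91.70074462890625, 30.523067474365234), 89.91999816894531) [[454.0, 47.0], [484.0, 47.0], [485.0, 139.0], [454.0, 139.0]]
[0.01482143 0.46176006]
panel top 414 0.14719668226202398
((547.6126708984375, -194.56903076171875), (20.24924659729004, 148.16851806640625), 8.698341369628906) [[526.0, -123.0], [549.0, -269.0], [569.0, -266.0], [546.0, -120.0]]
face 613
[-0.25987836  0.49631069] 0.06367798894487725
((579.7579956054688, -223.45237731933594), (91.3203125, 209.6338653564453), 3.3551464080810547) [[528.0, -121.0], [540.0, -331.0], [631.0, -325.0], [619.0, -116.0]]
((594.6363525390625, 224.73080444335938), (26.067337036132812, 25.20711898803711), 6.523255825042725) [[580.0, 236.0], [583.0, 211.0], [609.0, 214.0], [606.0, 239.0]]
((392.0158996582031, -43.68962097167969), (28.652881622314453, 27.808164596557617), 1.569117546081543) [[377.0, -30.0], [378.0, -58.0], [407.0, -57.0], [406.0, -29.0]]
((392.2401123046875, 141.02854919433594), (133.7626495361328, 51.51597213745117), 83.57657623291016) [[359.0, 77.0], [410.0, 72.0], [425.0, 205.0], [374.0, 210.0]]
```

Request:
send_rows:
  commands: "0.06 -0.15 0.04 -0.15 -0.2; 0.12 -0.3 0.08 -0.3 -0.2; 0.18 -0.45 0.12 -0.45 -0.2; 0.24 -0.6 0.16 -0.6 -0.2; 0.3 -0.75 0.2 -0.75 -0.2"

```text
t: 0.52
tcp_pos: [0.3285, 0.4092, 0.2553]
orientation: [0.959, 0.284, -0.0, 0.0]
contact_force: [0.4, 0.6, 0.2]
opening: 0.681
```

Request:
send_rows:
  commands: "0.06 -0.15 0 -0.15 -0.2; 0.12 -0.3 0 -0.3 -0.2; 0.18 -0.45 0 -0.45 -0.2; 0.24 -0.6 0 -0.6 -0.2; 0.3 -0.75 0 -0.75 -0.2"

```text
t: 0.93
tcp_pos: [0.4036, 0.2217, 0.2552]
orientation: [1.0, -0.007, -0.0, 0.0]
contact_force: [0.3, 0.2, -0.1]
opening: 0.404
```

Request:
send_rows:
  commands: "0.06 -0.12 0 -0.03 -0.2; 0.13 -0.25 0 -0.03 -0.2; 0.2 -0.38 0 -0.03 -0.2; 0.22 -0.51 0 -0.03 -0.2; 0.22 -0.51 0 -0.03 -0.2"

```text
t: 1.35
tcp_pos: [0.4594, 0.0917, 0.255]
orientation: [1.0, -0.019, -0.0, 0.001]
contact_force: [-0.2, 0.9, -1.0]
opening: 0.399
```

```bash
python3 - <<'E'
from h import *
c=snap('top','top1'); snap('side','side1'); s=env.observe(); print(s['tcp_pos'],s['orientation'],s['joints'],s['opening'])
cv2.imwrite('pics/t1c.png',cv2.resize(c['pixels'][120:320,160:400][:,:,::-1],None,fx=3,fy=3))
E
```

```text
[0.45847314 0.09531214 0.25501724] [ 9.99853118e-01 -1.71310313e-02 -4.73378476e-04 -2.15866581e-04] [-3.81192236e-02 -2.37628171e-01  1.95118129e+00  4.15944389e-04
  1.42899516e+00 -3.91446092e-03] 0.395664103058976
```

View pics/t1c.png

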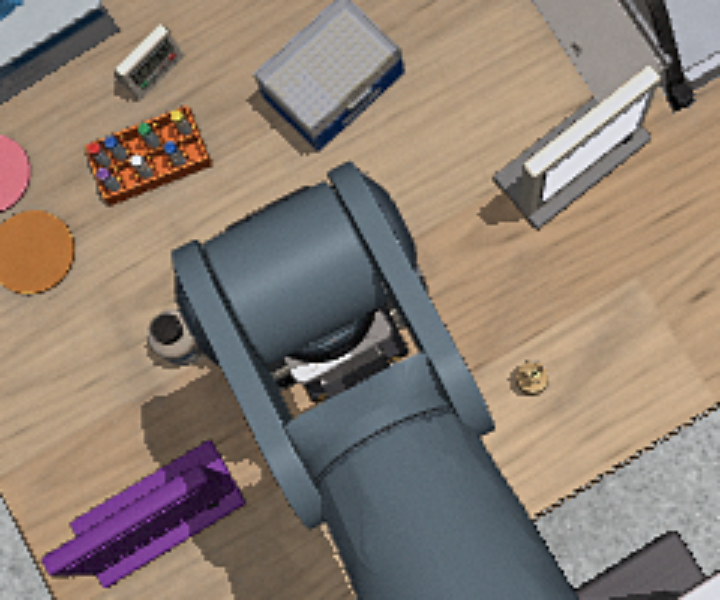

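View pics/side1.png

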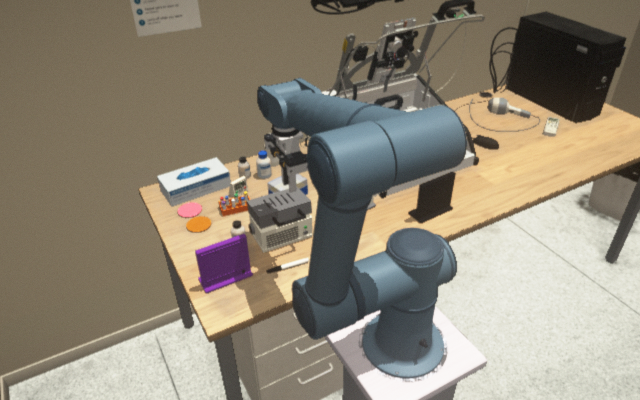

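The top crop shows the wrist over the flap handle, and the side view shows the gripper above the flap front at (290,185). I'll go down around the bar, with the opening at about 37 mm.

Request:
send_rows:
  commands: "0.008 0 -0.14 0 -0.2; 0.008 0 -0.28 0 -0.2; 0.008 0 -0.4 0 -0.2; 0.008 0 -0.5 0 -0.2; 0.008 0 -0.56 0 -0.2"

```text
t: 1.87
tcp_pos: [0.4579, 0.0977, 0.1121]
orientation: [1.0, -0.015, -0.002, -0.0]
contact_force: [-0.1, -0.8, -0.5]
opening: 0.401
```

Request:
send_rows:
  commands: "0 0 0 0 -0.5; 0 0 0 0 -0.8; 0 0 0 0 -1; 0 0 0 0 -1; 0 0 0 0 -1"

```text
t: 2.28
tcp_pos: [0.4584, 0.0966, 0.1159]
orientation: [1.0, -0.016, -0.003, -0.0]
contact_force: [-5.6, 1.7, 0.7]
opening: 0.096
```

```bash
python3 - <<'E'
import numpy as np
f=lambda t:np.array([-157*np.cos(t)+25*np.sin(t),25*np.cos(t)+157*np.sin(t)])
th=np.linspace(.12,1.72,21); p=[f(t) for t in th]
for k in range(0,20,5):
  for i in range(1,6):
    d=(p[k+i]-p[k])/250; print(round(th[k+i],2),round(d[0],3),round(-.04*d[0],3),round(d[1],3))
E
```

```text
0.2 0.016 -0.001 0.048
0.28 0.036 -0.001 0.095
0.36 0.059 -0.002 0.14
0.44 0.086 -0.003 0.184
0.52 0.116 -0.005 0.224
0.6 0.033 -0.001 0.038
0.68 0.07 -0.003 0.074
0.76 0.109 -0.004 0.106
0.84 0.151 -0.006 0.136
0.92 0.194 -0.008 0.161
1.0 0.046 -0.002 0.022
1.08 0.093 -0.004 0.041
1.16 0.142 -0.006 0.055
1.24 0.192 -0.008 0.066
1.32 0.242 -0.01 0.073
1.4 0.051 -0.002 0.003
1.48 0.102 -0.004 0.001
1.56 0.152 -0.006 -0.004
1.64 0.202 -0.008 -0.014
1.72 0.251 -0.01 -0.027
```

Request:
send_rows:
  commands: "0.016 0 0.048 0 -1; 0.036 0 0.095 0 -1; 0.06 0 0.14 0 -1; 0.086 -0.003 0.184 0 -1; 0.116 -0.005 0.224 0 -1"

```text
t: 2.7
tcp_pos: [0.4859, 0.0955, 0.1729]
orientation: [1.0, -0.016, -0.006, -0.0]
contact_force: [-17.1, 1.5, 10.8]
opening: 0.096
```

Request:
send_rows:
  commands: "0.033 0 0.038 0 -1; 0.07 -0.003 0.074 0 -1; 0.11 -0.004 0.106 0 -1; 0.15 -0.006 0.136 0 -1; 0.194 -0.008 0.161 0 -1"

```text
t: 3.12
tcp_pos: [0.5386, 0.0932, 0.2166]
orientation: [1.0, -0.016, 0.001, -0.0]
contact_force: [-6.6, 0.5, 7.7]
opening: 0.096
```

```bash
python3 - <<'E'
from h import *
c=snap('top','top2'); snap('side','side2'); s=env.observe(); print(s['tcp_pos'],s['orientation'],s['contact_force'],s['opening'])
cv2.imwrite('pics/t2c.png',cv2.resize(c['pixels'][120:320,160:400][:,:,::-1],None,fx=3,fy=3))
E
```

```text
[0.54069605 0.09314132 0.21741061] [ 9.99870056e-01 -1.58515803e-02  2.89861856e-03 -4.43822400e-04] [-7.62134363  1.28625147 12.13546795] 0.09817386394637473
```

View pics/side2.png

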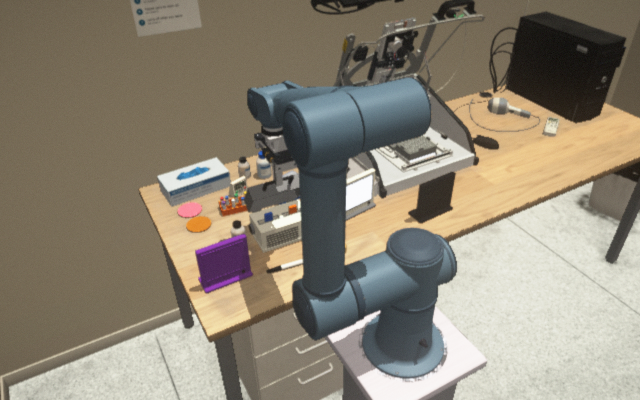

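The flap is rising. The blue tab shows at (268,216) and the orange tab at (293,209), so orange is on the -y side. I'll carry on along the arc.

Request:
send_rows:
  commands: "0.046 0 0.022 0 -1; 0.093 -0.004 0.041 0 -1; 0.142 -0.006 0.055 0 -1; 0.192 -0.008 0.066 0 -1; 0.242 -0.01 0.073 0 -1"

```text
t: 3.63
tcp_pos: [0.6, 0.0903, 0.2334]
orientation: [1.0, -0.016, 0.002, 0.0]
contact_force: [-2.1, 0.1, 1.4]
opening: 0.097
```

Request:
send_rows:
  commands: "0.05 0 0.003 0 -1; 0.1 -0.004 0.001 0 -1; 0.15 -0.006 -0.004 0 -1; 0.19 -0.008 -0.012 0 -1; 0.22 -0.008 -0.018 0 -1"

```text
t: 4.05
tcp_pos: [0.6555, 0.0878, 0.2278]
orientation: [1.0, -0.016, 0.002, 0.0]
contact_force: [0.1, -2.1, 4.1]
opening: 0.092
```

Request:
send_rows:
  commands: "0 0 0 0 -0.6; 0 0 0 0 -0.2; 0 0 0 0 -0.2; 0 0 0.05 0 -0.2; 0 0 0.15 0 -0.2"

```text
t: 4.47
tcp_pos: [0.6512, 0.0884, 0.2599]
orientation: [1.0, -0.016, -0.004, -0.0]
contact_force: [-0.2, 0.0, -1.5]
opening: 0.391
```

Request:
send_rows:
  commands: "0 0 0.12 0 -0.2; -0.1 0 0.24 0 -0.2; -0.25 0 0.24 0 -0.2; -0.4 0 0.24 0 -0.2; -0.55 0 0.24 0 -0.2"

```text
t: 4.88
tcp_pos: [0.5146, 0.0884, 0.3244]
orientation: [1.0, -0.016, 0.001, -0.0]
contact_force: [0.2, -0.5, 0.1]
opening: 0.399
```

Request:
send_rows:
  commands: "-0.1 -0.13 0 -0.15 0.3; -0.2 -0.26 0 -0.3 0.3; -0.3 -0.39 0 -0.45 0.3; -0.4 -0.52 0 -0.6 0.3; -0.5 -0.65 0 -0.75 0.3"

```text
t: 5.3
tcp_pos: [0.3895, -0.0748, 0.3238]
orientation: [0.952, -0.307, 0.001, 0.0]
contact_force: [-0.1, -1.5, -0.1]
opening: 0.647
```

```bash
python3 - <<'E'
from h import *
c=snap('top','top3'); snap('side','side3'); s=env.observe(); print(s['tcp_pos'],s['orientation'],s['contact_force'],s['opening'])
cv2.imwrite('pics/t3c.png',cv2.resize(c['pixels'][120:320,160:400][:,:,::-1],None,fx=3,fy=3))
E
```

```text
[ 0.38884091 -0.07765795  0.32403075] [ 9.50654047e-01 -3.10249085e-01  1.33876017e-03  7.71656587e-04] [ 1.21547981 -0.38091286 -0.61640466] 0.6516386023010771
```

View pics/t3c.png

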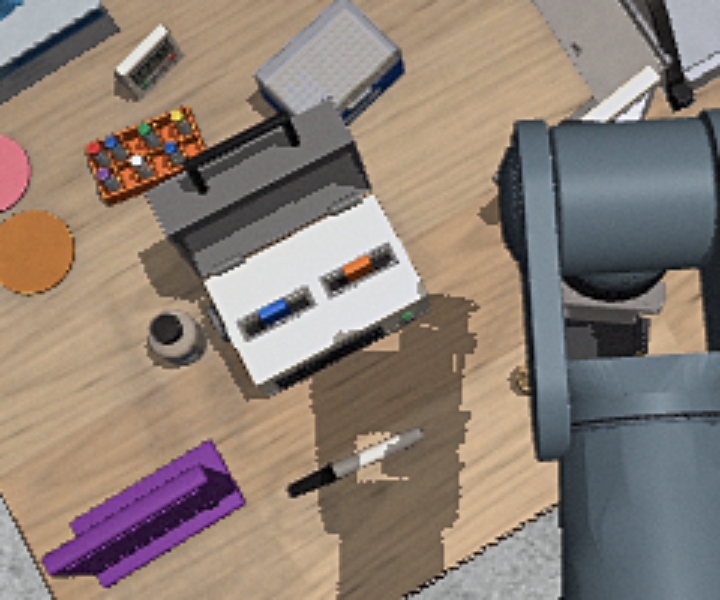

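View pics/side3.png

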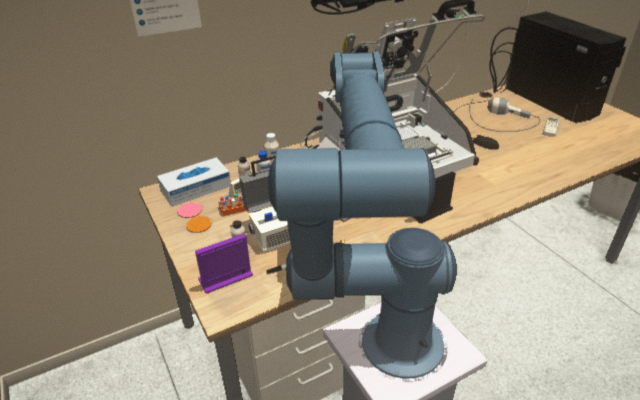

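The flap stands wide open with the handle at crop (240,150). The orange tab is at crop (357,267) and the blue one at (272,308). The only thing that looks like the orange tab is the flat orange disc at (30,250), which is not a cassette. Next I'll measure the tab.

```bash
python3 - <<'E'
from h import *
d=np.load('pics/top3.npz'); c={k:d[k] for k in d}; W=pts(c)
hsv=cv2.cvtColor(c['pixels'],cv2.COLOR_RGB2HSV)
def r(m,n,z0,z1):
    A=W[m]; A=A[(A[:,2]>z0)&(A[:,2]<z1)]; b=cv2.minAreaRect(A[:,:2].astype(np.float32)*1000); print(n,len(A),A.mean(0),A.min(0),A.max(0),b)
S=hsv[...,1]>150; roi=np.zeros_like(S); roi[185:235,235:300]=1
r(S&roi&(hsv[...,0]<20),'or',.06,.13)
r(S&roi&(hsv[...,0]<20),'or top',.108,.13)
r(S&roi&(hsv[...,0]>100)&(hsv[...,0]<130),'bl',.06,.13)
r(S&roi&(hsv[...,0]>100)&(hsv[...,0]<130),'bl top',.108,.13)
D=(hsv[...,2]>185)&(hsv[...,1]<40)&roi; r(D,'deck',.082,.094)
m=np.zeros_like(S); m[150:220,205:290]=1; r(m&(W[...,2]>.2),'flap hi',.2,.27)
cv2.imwrite('pics/t3d.png',cv2.resize(c['pixels'][180:255,225:305][:,:,::-1],None,fx=8,fy=8,interpolation=cv2.INTER_NEAREST))
E
```

```text
or 57 [0.5476665  0.04784878 0.10628785] [0.54417407 0.03295273 0.07761801] [0.55636897 0.06122097 0.11926546] ((549.1566162109375, 46.97620391845703), (11.049394607543945, 28.694169998168945), 6.917245864868164)
or top 35 [0.54866917 0.04813851 0.11481331] [0.54417407 0.03591638 0.10820098] [0.55361034 0.06023399 0.11926546] ((548.6296997070312, 48.07953643798828), (24.045379638671875, 9.24763011932373), 87.49571228027344)
bl 58 [0.55105788 0.13003214 0.10765295] [0.54764943 0.06210443 0.07729853] [0.55771844 0.14380749 0.11993727] ((550.1133422851562, 102.99127960205078), (81.4166030883789, 9.637301445007324), 85.26725006103516)
bl top 38 [0.55234284 0.13171315 0.11409218] [0.54785651 0.11919404 0.10808104] [0.55771844 0.14380749 0.11993727] ((552.8549194335938, 131.31436157226562), (24.474002838134766, 9.021491050720215), 86.1805648803711)
deck 1691 [0.56014925 0.08027415 0.08850679] [0.49932474 0.0016209  0.08265193] [0.61293702 0.17737089 0.09398067] ((557.6658325195312, 89.4939193725586), (175.11105346679688, 108.43380737304688), 86.12307739257812)
flap hi 598 [0.6440063  0.08784601 0.21561024] [6.22422133e-01 5.40756832e-04 2.00005447e-01] [0.67194744 0.17375094 0.25231663] ((645.506103515625, 86.10101318359375), (173.7244110107422, 42.659786224365234), 85.97795104980469)
```

View pics/t3d.png

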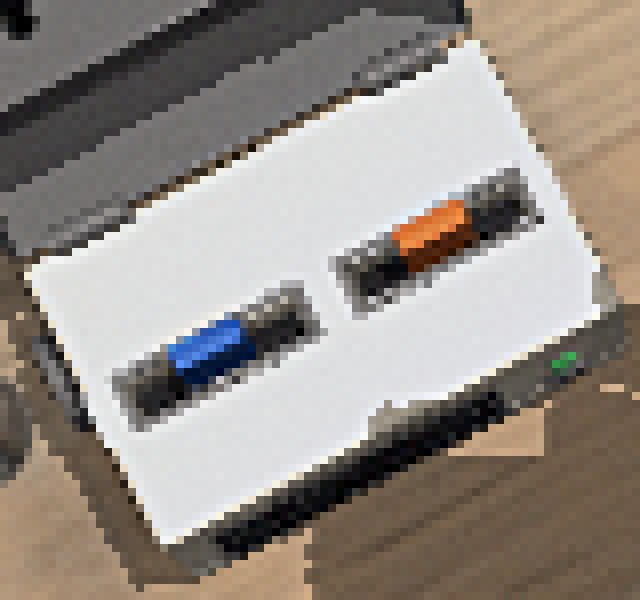

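Request:
send_rows:
  commands: "0.1 0.1 0 -0.15 0.1; 0.21 0.2 0 -0.3 0.1; 0.32 0.3 0 -0.45 0.1; 0.43 0.4 0 -0.6 0.1; 0.54 0.48 0 -0.75 0.1"

```text
t: 5.82
tcp_pos: [0.5271, 0.0485, 0.3238]
orientation: [0.828, -0.561, 0.001, -0.001]
contact_force: [0.6, 0.1, 0.8]
opening: 0.552
```

Request:
send_rows:
  commands: "0.1 0.02 0 -0.15 0.1; 0.1 0.02 -0.1 -0.3 0.1; 0.1 0.02 -0.25 -0.45 0.1; 0.1 0.02 -0.36 -0.52 0.1; 0.1 0.02 -0.36 -0.52 0.1"

```text
t: 6.23
tcp_pos: [0.5475, 0.0523, 0.2266]
orientation: [-0.699, 0.716, 0.005, -0.004]
contact_force: [0.1, 0.3, 0.1]
opening: 0.55
```

```bash
python3 - <<'E'
from h import *
s=env.observe(); print(s['tcp_pos'],s['orientation'],np.degrees(2*np.arctan2(s['orientation'][1],s['orientation'][0])),s['joints'].round(2),s['joint_velocities'].round(2))
E
```

```text
[0.54745577 0.05230361 0.22661997] [-0.69852265  0.71556442  0.00458438 -0.0035564 ] 268.61907507524876 [-0.11  0.    1.79  0.    1.37  1.48] [-0.   -0.05 -0.08  0.    0.06 -0.08]
```

Request:
send_rows:
  commands: "0.008 -0.016 -0.1 -0.03 0.1; 0.008 -0.016 -0.22 -0.03 0.1; 0.008 -0.016 -0.34 -0.03 0.1; 0.008 -0.016 -0.42 -0.03 0.1; 0.008 -0.016 -0.42 -0.03 0.1"

```text
t: 6.65
tcp_pos: [0.5509, 0.0476, 0.1253]
orientation: [-0.69, 0.723, 0.002, -0.002]
contact_force: [-1.2, 0.6, -0.7]
opening: 0.551
```

Request:
send_rows:
  commands: "0 0 0 0 0.1; 0 0 0 0 0.1"

```text
t: 6.82
tcp_pos: [0.555, 0.0469, 0.131]
orientation: [-0.69, 0.724, -0.002, 0.001]
contact_force: [0.3, -0.0, 1.2]
opening: 0.55
```

```bash
python3 - <<'E'
from h import *
s=env.observe(); print(s['tcp_pos'],np.degrees(2*np.arctan2(s['orientation'][1],s['orientation'][0])),s['joint_velocities'].round(2))
c=snap('side','side4')
cv2.imwrite('pics/s4.png',cv2.resize(c['pixels'][120:290,200:380][:,:,::-1],None,fx=4,fy=3.5))
c=snap('top','top4');cv2.imwrite('pics/t4.png',cv2.resize(c['pixels'][150:270,200:340][:,:,::-1],None,fx=5,fy=5))
E
```

```text
[0.55499645 0.04689655 0.13098044] 267.2735095348636 [-0.   -0.01 -0.01 -0.   -0.01  0.  ]
```

View pics/s4.png

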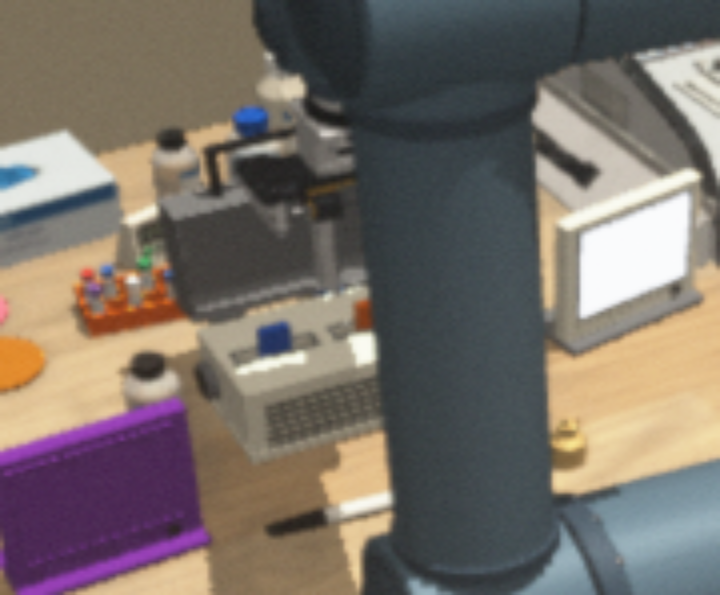

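View pics/t4.png

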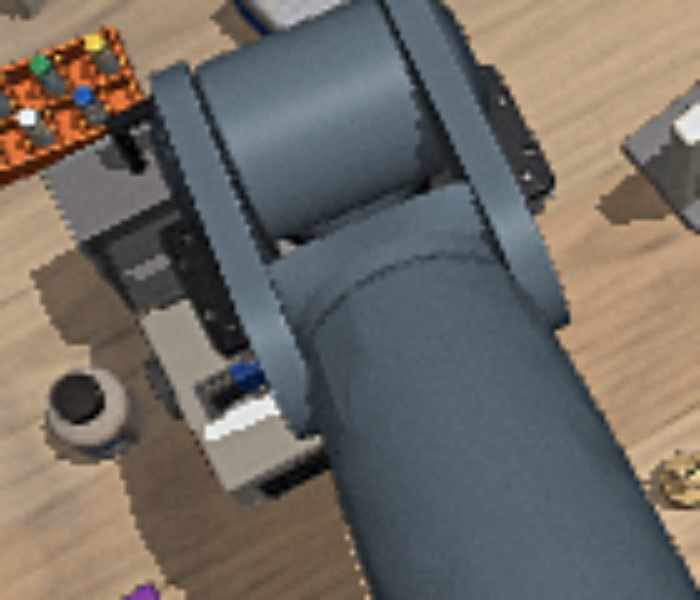

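The side crop shows open fingers above the orange tab at crop (365,315), in front of the open flap. TCP x is about 6 mm too far, so I'll correct that and go down.

Request:
send_rows:
  commands: "-0.022 0.004 0 0 0.1; -0.022 0.004 -0.04 0 0.1; -0.022 0.004 -0.09 0 0.1; -0.022 0.004 -0.13 0 0.1; -0.022 0.004 -0.15 0 0.1"

```text
t: 7.33
tcp_pos: [0.546, 0.0479, 0.0879]
orientation: [-0.69, 0.724, 0.002, -0.001]
contact_force: [-3.4, 0.7, 29.7]
opening: 0.55
```

Request:
send_rows:
  commands: "0 0 0 0 0.1; 0 0 0 0 0.1; 0 0 0 0 0.1"

```text
t: 7.58
tcp_pos: [0.5475, 0.0477, 0.09]
orientation: [-0.69, 0.724, 0.0, -0.0]
contact_force: [0.3, 0.4, 0.2]
opening: 0.55
```

Request:
send_rows:
  commands: "0.006 0 0.008 0 -0.2; 0.006 0 0.008 0 -0.6; 0.006 0 0.008 0 -1; 0.006 0 0.008 0 -1; 0.006 0 0.008 0 -1"

```text
t: 8.0
tcp_pos: [0.5491, 0.0477, 0.0925]
orientation: [-0.69, 0.724, -0.0, 0.0]
contact_force: [-0.4, 0.3, 0.4]
opening: 0.273
```

Request:
send_rows:
  commands: "0 0 0 0 -1; 0 0 0 0 -1; 0 0 0.02 0 -1; 0 0 0.04 0 -1; 0 0 0.06 0 -1"

```text
t: 8.42
tcp_pos: [0.549, 0.0478, 0.1079]
orientation: [-0.69, 0.724, 0.0, -0.0]
contact_force: [0.5, -0.1, -1.4]
opening: 0.274
```

Request:
send_rows:
  commands: "0 0 0.04 0 -1; 0 0 0.08 0 -1; 0 0 0.13 0 -1; 0 0 0.18 0 -1; 0 0 0.23 0 -1"

```text
t: 8.83
tcp_pos: [0.5494, 0.0477, 0.1668]
orientation: [-0.69, 0.724, -0.0, 0.0]
contact_force: [0.4, 0.6, -0.2]
opening: 0.272
```

Request:
send_rows:
  commands: "0 0 0.05 0 -1; 0 0 0.1 0 -1; 0 0 0.15 0 -1; 0 0 0.2 0 -1; 0 0 0.22 0 -1"

```text
t: 9.25
tcp_pos: [0.5501, 0.0477, 0.2227]
orientation: [-0.69, 0.724, -0.001, 0.001]
contact_force: [0.6, 1.0, -0.8]
opening: 0.28
```

```bash
python3 - <<'E'
from h import *
s=env.observe(); print(s['tcp_pos'],s['opening'],s['contact_force'])
c=snap('side','side5')
cv2.imwrite('pics/s5.png',cv2.resize(c['pixels'][120:290,200:380][:,:,::-1],None,fx=4,fy=3.5))
E
```

```text
[0.55008994 0.04765261 0.22265098] 0.27970556841556493 [ 0.59268743  1.0215584  -0.84318265]
```

View pics/s5.png

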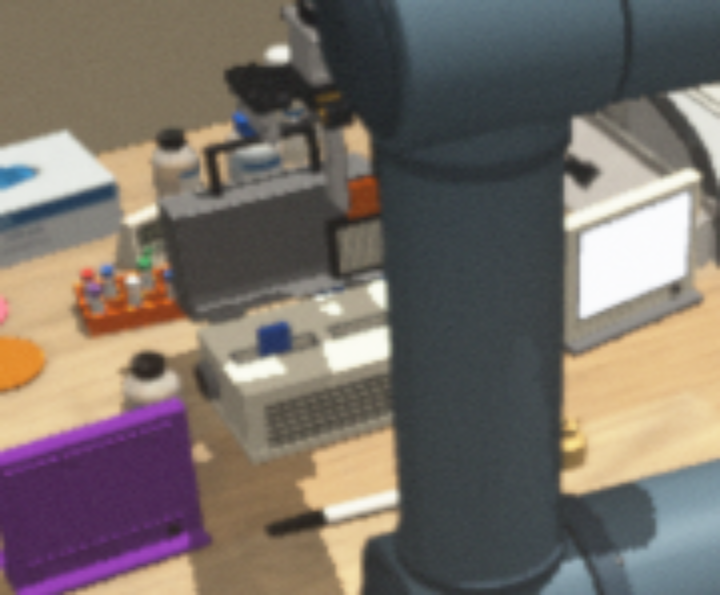

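The orange cassette is out and held, hanging upright at crop (355,240). The blue tab is still seated at (275,337). Now I'll carry the cassette to the panel.

Request:
send_rows:
  commands: "-0.07 -0.04 0 0.05 -1; -0.14 -0.12 0 0.1 -1; -0.21 -0.22 0 0.15 -1; -0.28 -0.32 0 0.2 -1; -0.284 -0.42 0 0.256 -1"

```text
t: 9.72
tcp_pos: [0.4757, -0.0575, 0.2191]
orientation: [0.76, -0.65, -0.001, 0.0]
contact_force: [0.0, -1.1, -0.3]
opening: 0.273
```

Request:
send_rows:
  commands: "0 -0.12 0 0 -1; 0 -0.24 0 0 -1; 0 -0.36 0 0 -1; 0 -0.48 0 0 -1; 0 -0.54 0 0 -1"

```text
t: 10.13
tcp_pos: [0.4776, -0.1948, 0.2195]
orientation: [0.758, -0.652, -0.0, 0.0]
contact_force: [-0.5, -0.3, -0.7]
opening: 0.275
```

Request:
send_rows:
  commands: "0 -0.05 0 0 -1; 0 -0.05 -0.05 0 -1; 0 -0.05 -0.12 0 -1; 0 -0.05 -0.18 0 -1; 0 -0.05 -0.18 0 -1"

```text
t: 10.55
tcp_pos: [0.476, -0.2019, 0.1704]
orientation: [0.759, -0.651, -0.004, 0.0]
contact_force: [0.2, 0.3, -1.2]
opening: 0.274
```

```bash
python3 - <<'E'
from h import *
s=env.observe(); print(s['tcp_pos'],s['orientation'],np.degrees(2*np.arctan2(s['orientation'][1],s['orientation'][0])),s['opening'],s['contact_force'])
c=snap('side','side6')
cv2.imwrite('pics/s6.png',cv2.resize(c['pixels'][120:290,220:440][:,:,::-1],None,fx=3.5,fy=3.5))
c=snap('top','top6');cv2.imwrite('pics/t6.png',cv2.resize(c['pixels'][120:260,250:430][:,:,::-1],None,fx=4,fy=4))
E
```

```text
[ 0.47595595 -0.20187798  0.17041866] [ 7.59218832e-01 -6.50822976e-01 -4.02392798e-03  1.64061620e-04] -81.20815562288452 0.2736891436650886 [ 0.24426973  0.32453272 -1.15011927]
```

View pics/s6.png

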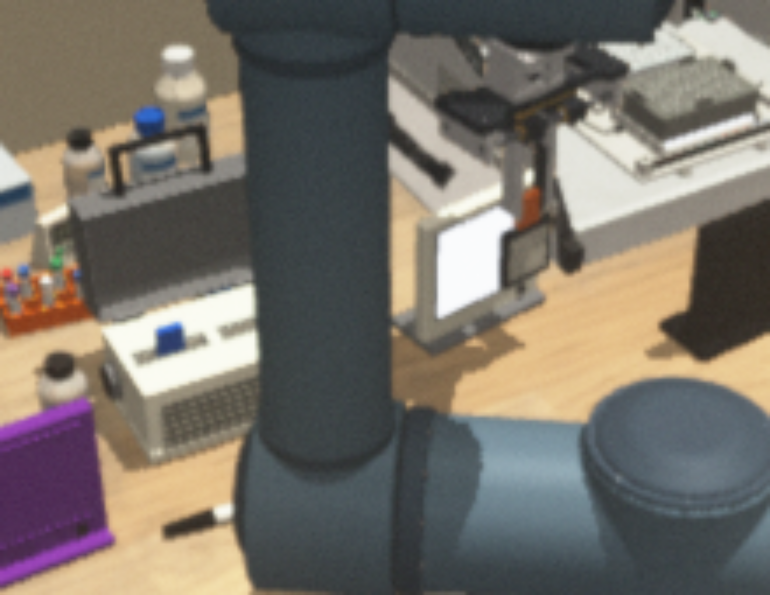

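View pics/t6.png

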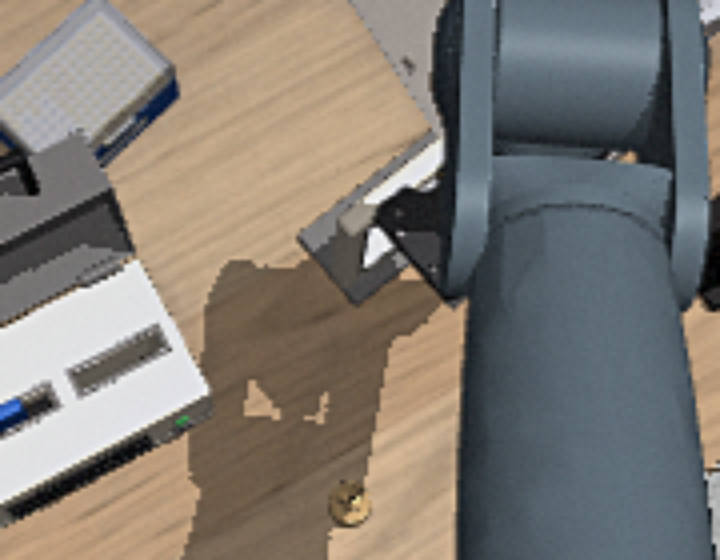

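Request:
send_rows:
  commands: "0.01 -0.01 -0.04 0 -1; 0.01 -0.01 -0.08 0 -1; 0.01 -0.01 -0.12 0 -1; 0.01 -0.01 -0.15 0 -1; 0.01 -0.01 -0.168 0 -1"

```text
t: 11.07
tcp_pos: [0.4799, -0.2067, 0.1312]
orientation: [0.759, -0.651, -0.001, 0.0]
contact_force: [-0.1, -0.6, -0.6]
opening: 0.272
```

Request:
send_rows:
  commands: "0 0 0 0 -1; 0 0 0 0 -1; 0 0 0 0 -1; 0 0 0 0 -1"

```text
t: 11.4
tcp_pos: [0.481, -0.2075, 0.1336]
orientation: [0.759, -0.651, 0.001, -0.0]
contact_force: [0.6, -0.1, -0.6]
opening: 0.274
```

```bash
python3 - <<'E'
from h import *
s=env.observe(); print(s['tcp_pos'],s['orientation'],np.degrees(2*np.arctan2(s['orientation'][1],s['orientation'][0])),s['opening'],s['contact_force'])
c=snap('side','side7')
cv2.imwrite('pics/s7.png',cv2.resize(c['pixels'][160:235,330:400][:,:,::-1],None,fx=8,fy=8,interpolation=0))
c=snap('top','top7')
E
```

```text
[ 0.48097209 -0.20754435  0.13357945] [ 7.58812196e-01 -6.51309207e-01  6.04619779e-04 -5.04247651e-05] -81.28078477375362 0.2739111071603077 [ 0.64510093 -0.09172522 -0.58763904]
```

View pics/s7.png

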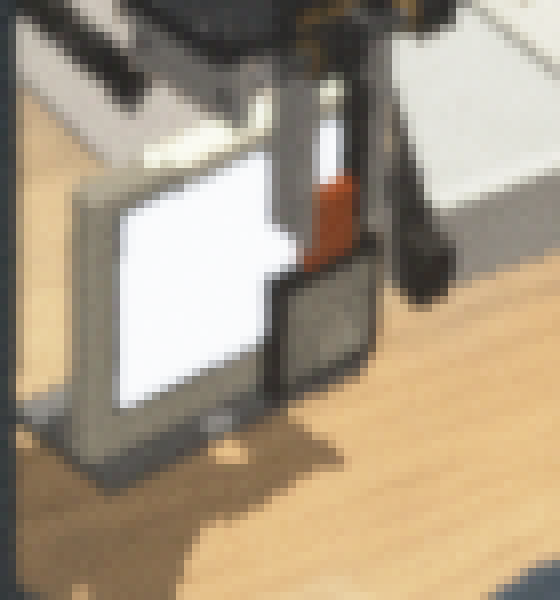

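```bash
python3 - <<'E'
from h import *
d=np.load('pics/side7.npz'); c={k:d[k] for k in d}; W=pts(c)
def face(u0,u1,v0,v1,n):
    A=W[v0:v1,u0:u1].reshape(-1,3); A=A[np.isfinite(A[:,0])]
    m=np.median(A,0); A=A[np.linalg.norm(A-m,axis=1)<.07]
    nn=np.linalg.svd(A-A.mean(0))[2][2]; nn*=np.sign(nn[0])
    print(n,len(A),A.mean(0).round(4),A.min(0).round(3),A.max(0).round(3),'normal',nn.round(3),'yaw',np.degrees(np.arctan2(nn[1],nn[0])).round(1)); return A.mean(0),nn
p,pn=face(347,361,187,204,'win'); q,qn=face(367,375,195,206,'cass'); print('gap',(p-q)@pn)
# top panel check
B=W[193:212,364:378]; print('cass box z',np.nanmin(B[(B[...,0]<.5)][:,2]))
s=env.observe(); yaw=np.radians(8.8); R=np.array([[np.cos(yaw),np.sin(yaw)],[-np.sin(yaw),np.cos(yaw)]])
print('rel win', R@(s['tcp_pos'][:2]-np.array([.5387,-.196])))
E
```

```text
win 238 [ 0.533  -0.1788  0.0833] [ 0.523 -0.211  0.034] [ 0.543 -0.146  0.134] normal [ 0.989  0.148 -0.002] yaw 8.5
cass 87 [ 0.4745 -0.2089  0.0888] [ 0.466 -0.228  0.06 ] [ 0.482 -0.189  0.117] normal [ 0.979  0.203 -0.014] yaw 11.7
gap 0.06229701903422651
cass box z 0.05765630805572419
rel win [-0.05888566 -0.00249267]
```

```bash
python3 - <<'E'
from h import *
d=np.load('pics/top7.npz'); cv2.imwrite('pics/t7.png',d['pixels'][100:320,160:440][:,:,::-1].repeat(2,0).repeat(2,1))
E
```

```text
(no output)
```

View pics/t7.png

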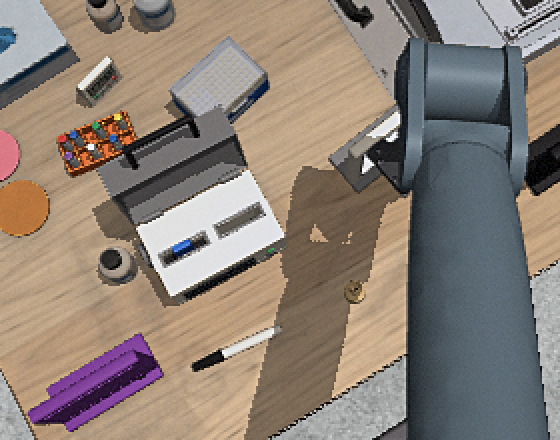

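The flap is open at (175,155), the blue cassette is seated at (183,245), the orange slot at (240,218) is empty, and the bottle, weight and marker haven't moved. I'll hand the job in.

```bash
python3 -c "
from rig import env,job
s=env.observe();print(s['joint_velocities'].round(3),s['opening']);print(job.close_job())"
```

```text
[-0.001  0.     0.001  0.001 -0.001  0.   ] 0.2733702044318547
the job is handed in; nothing more can be done
None
```

I opened the flap by its bar handle and let go. I then drew the orange cassette out and handed the job in at about 11.5 s with it held still in front of the lit panel. No verdict was reported.

**Last checks**
- **Cassette:** its filter face is about 62 mm from the window. It sits about 2–3 mm off sideways and 4 mm high, upright, and within about 3° of parallel.
- **Grip:** the gripper opening matches the tab's 26 mm width, the outside force is near zero and the arm is at rest.
- **Rest of the scene:** in the last top picture the flap stands open and the blue cassette is seated. The bottle, weight and marker look unmoved, judged by eye.

**Departures and disagreements**
- **Grip direction:** I gripped the tab across its 26 mm width, not its 10 mm thickness. With the gripper turned the other way, its body would have overlapped the open flap's lip.
- **Deck contact:** the fingertips touched the deck briefly on the way down to the tab, with about 30 N at the wrist. I backed off before closing.
- **Angle readings:** the cassette's depth image gave an angle of 11.7°, against about 8.7° from the tool pose and 8.5–8.9° for the panel. That is within the 0.2 rad limit either way.

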